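# Open the delivered carton and lay the two paddles in the tool tray

## Task

A delivery has come in the small carton: fold both of its long top flaps right back, well past upright, and leave them open. Then take out the two wooden beating paddles, which are packed head to tail, and lay one in each bay of the wooden tool tray, flat on the tray's floor with its handle sticking out through the notch. Do not knock over or push away the spray bottle, the jar or the pot.

Things in the scene. Friction and masses are not known exactly. Their poses are not given: they have to be found in the camera images.
- carton: Shallow cardboard carton, fixed: outside 180 mm square, 50 mm high, board 5 mm (floor 5 mm above the table). Origin: centre of the underside, x roughly away from the robot, z up. Long flaps hinge at x = -90 mm (flap_near) and x = +90 mm (flap_far), z = 50 mm, hinge lines along y. Short flaps, fixed, hang outside the ends, reaching 8 mm beyond the y faces.
- flap_near (a joint): Long flap on the carton's near rim, rad: 0 = closed flat, 1.57 = upright, 2.2 = stop; grows as the free edge swings up and back towards the robot. Panel 180 x 88 mm, 5 mm thick, underside level with the hinge line. Starts ajar at 0.3 to 0.75. Its crease is stiff (0.05 N m): it stays where it is left.
- flap_far (a joint): Long flap on the carton's far rim, rad: 0 = closed flat, 1.57 = upright, 2.2 = stop; grows as the free edge swings up and away from the robot. Panel, start and stiffness as flap_near.
- flap_near_notch (a point): Deepest point of the half-round thumb notch (24 mm radius) in the middle of flap_near's free edge, mid-thickness: 64 mm from the hinge line; moves with the flap. Closed, the two flaps leave a seam 4 mm wide, and the two notches together a hole 52 mm along x by 48 mm along y, big enough for shut fingers.
- flap_far_notch (a point): Deepest point of the same thumb notch in the middle of flap_far's free edge, mid-thickness: 64 mm from its hinge line; moves with the flap.
- paddle_a: Wooden beating paddle, 150 x 46 x 18 mm, 0.07 to 0.14 kg: blade 84 mm long, 46 mm wide; straight round handle 66 mm long, 18 mm in diameter. Origin: underside at mid-length, z up; +x to the blade's tip at x = 75 mm; handle from x = -9 to -75; centre of mass near x = 20. Starts flat on the carton floor along the carton's y, blade to its +y, in its near or far half.
- paddle_b: Wooden beating paddle, 150 x 46 x 18 mm, 0.07 to 0.14 kg: blade 84 mm long, 46 mm wide; straight round handle 66 mm long, 18 mm in diameter. Origin: underside at mid-length, z up; +x to the blade's tip at x = 75 mm; handle from x = -9 to -75; centre of mass near x = 20. Starts flat on the carton floor along the carton's y, blade to its -y, in the other half.
- paddle_a_end (a point): Butt end of paddle_a's handle, on its axis, 9 mm above the underside, 75 mm from the paddle's origin.
- paddle_b_end (a point): Butt end of paddle_b's handle, on its axis, 9 mm above the underside, 75 mm from the paddle's origin.
- tray: Wooden tool tray, fixed: 112 mm along x, 126 mm along y; floor 6 mm thick, walls 6 mm thick, 22 mm high. Origin: centre of the underside, z up. Two bays for blades, centred at y = +30 and -30 mm, each 100 mm long (x = -50 to 50), 54 mm wide. The end board at x = -56 to -50 mm, on the robot's side, has in the middle of each bay a notch 28 mm wide, open at the top and down to the floor.
- tray_bay_left (a point): Middle of the floor of the bay at the tray's y = +30 mm (6 mm above the table), axes as the tray's. A paddle laid well has its +x along the tray's +x, its blade in the bay with some 8 mm of play at each end, so its origin about 33 mm to -x of this point, and its handle out through the notch to -x.
- tray_bay_right (a point): Middle of the floor of the other bay, at the tray's y = -30 mm; otherwise the same.
- spray_bottle: Bystander: spray bottle standing upright, 272 mm tall, 56 x 120 mm in plan. Origin: centre of its foot. It and the jar may stand in each other's places.
- glaze_jar: Bystander: screw-top jar standing upright, 62 mm in diameter, 86 mm tall. Origin: centre of its foot.
- slip_pot: Bystander: small glazed pot standing upright, 70 mm in diameter, 69 mm tall. Origin: centre of its foot.

How it is judged (in metres and radians):
On the way:
1. both long flaps are folded back past upright (beyond 1.75 rad), the paddles still in the carton (value of joint each of flap_near, flap_far above 1.75 rad and horizontal distance between each of paddle_a, paddle_b and carton below 0.075 m and height (world z) of each of paddle_a, paddle_b below 0.03 m), for 0.2 s.
At the end, for the whole second after the job is handed in: Both flaps still stand beyond 1.75 rad; one paddle rests in each bay: within 9 mm of the bay's middle line, within about 15 mm lengthways, underside at most 4 mm above the tray's floor, tilted under 0.06 rad, handle end out through the notch (value of joint each of flap_near, flap_far above 1.75 rad and ((x of paddle_a in the frame of tray between -0.05 and -0.022 m and y of paddle_a in the frame of tray between 0.021 and 0.039 m and z of each of paddle_a, paddle_b in the frame of tray below 0.01 m and x of each of paddle_a_end, paddle_b_end in the frame of tray below -0.095 m and angle between each of paddle_a, paddle_b's own z axis and vertical below 0.06 rad and linear speed of each of paddle_a, paddle_b below 0.02 m/s and x of paddle_b in the frame of tray between -0.05 and -0.022 m and y of paddle_b in the frame of tray between -0.039 and -0.021 m) or (x of paddle_a in the frame of tray between -0.05 and -0.022 m and y of paddle_a in the frame of tray between -0.039 and -0.021 m and z of each of paddle_a, paddle_b in the frame of tray below 0.01 m and x of each of paddle_a_end, paddle_b_end in the frame of tray below -0.095 m and angle between each of paddle_a, paddle_b's own z axis and vertical below 0.06 rad and linear speed of each of paddle_a, paddle_b below 0.02 m/s and x of paddle_b in the frame of tray between -0.05 and -0.022 m and y of paddle_b in the frame of tray between 0.021 and 0.039 m))); the robot touches nothing.
It fails at once if the spray bottle is knocked over or pushed more than 40 mm (angle between spray_bottle's own z axis and vertical above 0.35 rad or distance of spray_bottle from where it was at the start of the episode above 0.04 m).
It fails at once if the jar is knocked over or pushed more than 40 mm (angle between glaze_jar's own z axis and vertical above 0.35 rad or distance of glaze_jar from where it was at the start of the episode above 0.04 m).
It fails at once if the pot is knocked over or pushed more than 40 mm (angle between slip_pot's own z axis and vertical above 0.35 rad or distance of slip_pot from where it was at the start of the episode above 0.04 m).
It also fails if it takes over 72 s, if anything falls off the work surface, if the arm or the gripper's body presses on something with over 40 N, if the wrist force passes 120 N, or if a joint passes its speed limit or range.

## Robot

A 6-joint arm with a two-finger parallel gripper is mounted at the origin on the work surface; the furniture and walls round the work are solid. World frame = base frame: x ahead of the robot, y to its left, z up, the work surface at z = 0. Lengths are in mm, angles in rad, forces in N, time in s.
With the tool pointing down it reaches from about 350 to 850 mm from the base axis. Payload 8.1 kg.
Tool frame: the origin (TCP) lies on the mounting face of the last link; the fingertips stand 173 mm ahead of it and the grasp point (between the pads) lies 155 mm ahead of it (bot.pinch_z is the distance from the TCP to the grasp point, in mm); z points along the fingers, y is the line along which they close (so a half turn about z gives the same grasp; the last joint's range is limited). The gripper opens to 85 mm and grips with 20 to 120 N. Pads are 22 mm wide; open, the fingers measure 114 mm over their backs; the gripper's body (76 mm by 85 mm) begins 54 mm behind the grasp point. The pads swing forward as they close: fully open they stand 13 mm farther back than shut.
Start: joints at [1.121, 0.13, 1.488, -0, 1.523, -0.085], TCP at [214.037, 560.531, 404.692] pointing down, gripper open.
Joint ranges: [-2.96, 2.96], [-0.89, 2.26], [0.02, 2.5], [-1.34, 4.48], [0, 2.73], [-2.66, 2.66]. Speed limits (rad/s): [2.39, 2.39, 2.79, 3.14, 3.14, 3.14].

## Interface

Orientations are given as a 3x3 rotation matrix whose columns are the frame's x, y, z axes.
In Python, from bench import bot, vision gives the robot as it stands.
- The arm moves only by the tool arm_command, never from a script. Its argument "rows" is a list of rows, each an object of numbers: "tx", "ty", "tz": the shift along the tool's x, y, z in mm; "rx", "ry", "rz": the turn, a rotation vector about the tool's x, y, z in degrees; "jaw": the closure, from 0 (fully open) to 1 (shut). In form: [{"tx": .., "ty": .., "tz": .., "rx": .., "ry": .., "rz": .., "jaw": ..}, ...]. A call has 1 to 5 rows; each row shifts and turns the commanded pose from where the row before left it, along the tool's axes as they then stand; what a row does not reach is not made up. A row lasts 1/10 s, in which the tool goes at most 50 mm and 8.59 degrees, less where a joint would pass 70% of its speed; a pose out of reach is approached as far as the arm can. A call is refused whole if a number of a shift passes 50 or a number of a turn 8.59, either way. A call with a gripper value outside its range is refused whole. The fingers move at their own pace and stop on an object; "squeeze" is the grip in N (left out, the last holds). Time passes only in rows, so rows that do not move let the fingers close. It gives the time, the measured TCP pose, the force, the opening and the grip force at its end, in the units of the state.
- bot.get_obs(): the state, without advancing time (a new reading comes with each control period).
- vision.read_camera(name): name is "scene" or "top" or "wrist"; returns the picture (420x560x3 uint8, blue, green, red); there is no depth.
- vision.get_calibration(name): a dict with "K" (3x3 intrinsics, pixels), "dist" ([k1, k2, p1, p2, k3] as OpenCV has them; the pictures are not rectified), "world_to_cam" (4x4, takes a point from world to camera coordinates). Camera axes: x right, y up, looking along -z (the intrinsics and any distortion apply to the point x, -y, -z); pixel columns grow to the right and rows downward; lengths in mm; the calibration is good to about 2 mm. A picture is of the moment at which its call begins: read the wrist's pose just before it. get_calibration takes no time and is no camera call; for the wrist camera it gives the pose at the moment of the call.
- bot.sign_off(): hands the job in; it is judged then, once.
The state is a dict: "clock": time; "q": joint angles; "qd": joint speeds; "tau": joint torques, N m; "ee_pos": TCP position; "ee_rot": TCP orientation; "contact_force": force on the tool from outside, world axes, zero at the start; "torque": the same for the moment, N m; "opening": opening from 0.0 (shut) to 1.0 (fully open); "finger_force": force on a finger pad.
Only numpy, scipy, OpenCV 4.12 (cv2) and the standard library are available. Lean on these libraries where they do the work, as an engineer would, in place of code of your own. Each camera call takes 0.05 s, during which the arm holds its last target. There are 200 camera calls.

## Working session

There is one attempt and no reset: what is moved stays moved. The work goes in short steps, Python scripts to look and compute and a tool call to move; the robot and the scene stay as the last step left them, time stands still between calls to the robot, and variables do not carry over. Pictures are saved under pics/ and viewed, at most 10 in all, crops included, and the job is handed in when it is done.

Besides the shell and the picture viewer there is one more tool, called by a JSON object that holds its "method" and its "body", one argument or row to a line. arm_command: Moves the arm, as the interface text tells. Its arguments: {"type":"object","properties":{"rows":{"type":"array","items":{"type":"object","properties":{"tx":{"type":"number"},"ty":{"type":"number"},"tz":{"type":"number"},"rx":{"type":"number"},"ry":{"type":"number"},"rz":{"type":"number"},"jaw":{"type":"number"}}}},"squeeze":{"type":"number"}},"required":["rows"]}

```bash
mkdir -p pics; ls; cat > h.py <<'E'
import numpy as np, cv2
from bench import bot, vision
def cal(n):
    c=vision.get_calibration(n); return np.array(c["K"],float),np.array(c["dist"],float),np.array(c["world_to_cam"],float)
def proj(n,P):
    K,d,W=cal(n); P=np.atleast_2d(np.array(P,float))
    p=(W[:3,:3]@P.T).T+W[:3,3]; p=p*[1,-1,-1]
    return cv2.projectPoints(p,np.zeros(3),np.zeros(3),K,d)[0][:,0]
def unproj(n,uv,z):
    K,d,W=cal(n); uv=np.array(uv,float).reshape(-1,1,2)
    x=cv2.undistortPoints(uv,K,d)[:,0]
    r=np.c_[x[:,0],-x[:,1],-np.ones(len(x))]@W[:3,:3]
    c=-W[:3,:3].T@W[:3,3]
    return c+r*((z-c[2])/r[:,2])[:,None]
E
python3 - <<'E'
from h import *
for n in ("top","scene"):
    cv2.imwrite(f"pics/{n}0.png",vision.read_camera(n)); K,d,W=cal(n); print(n,(-W[:3,:3].T@W[:3,3]).round(),K[0,0].round())
o=bot.get_obs(); print(o["clock"],o["ee_pos"],np.array(o["ee_rot"]).round(3))
E
```

```text
pics
top [ 397.  232. 1070.] 451.0
scene [-247.  758.  461.] 469.0
0.1 [213.94626119 560.36172002 403.77088062] [[-0.934  0.357 -0.001]
 [ 0.357  0.934 -0.001]
 [ 0.    -0.002 -1.   ]]
```

View pics/top0.png

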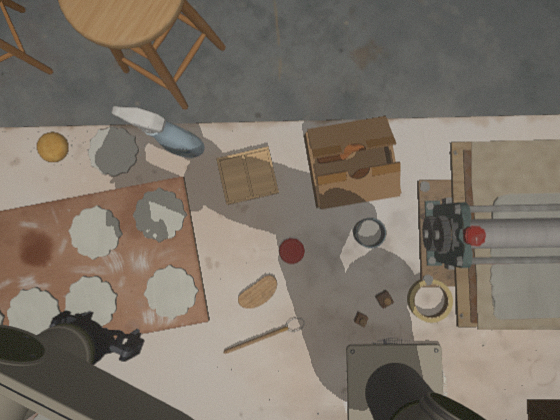

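View pics/scene0.png

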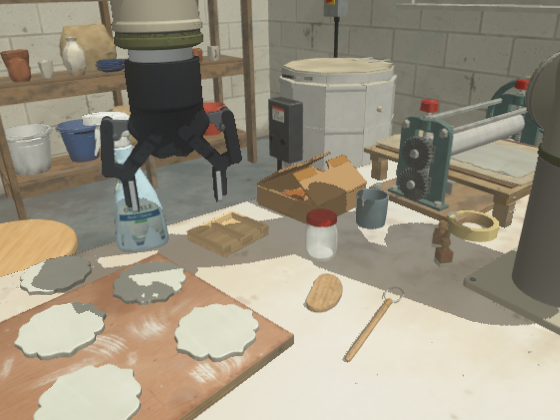

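The top view shows the carton near (355,160), tray (248,175), bottle (160,130), jar (291,251) and pot (369,234). The robot is at the bottom, so +x is up. I'll zoom in.

```bash
python3 - <<'E'
from h import *
im=cv2.imread("pics/top0.png")[105:255,210:410]
cv2.imwrite("pics/c1.png",cv2.resize(im,None,fx=4,fy=4,interpolation=cv2.INTER_CUBIC))
E
```

```text
(no output)
```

View pics/c1.png

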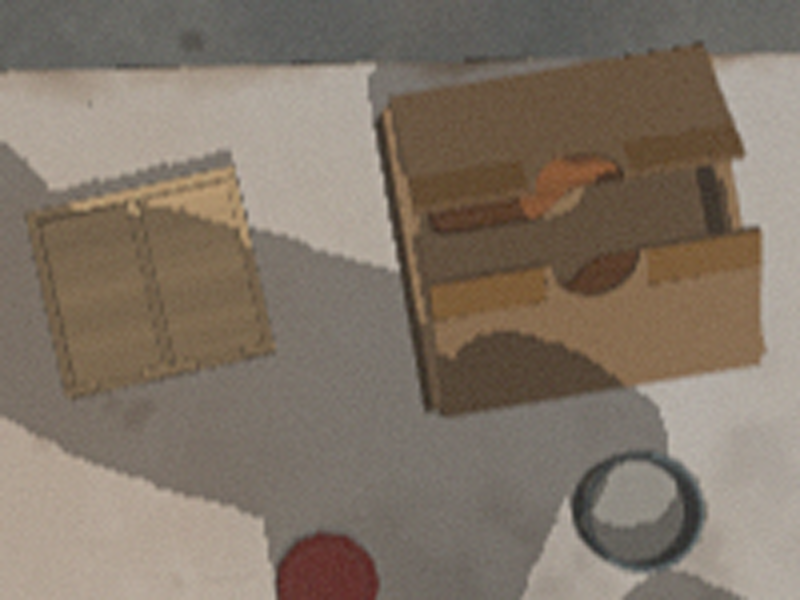

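The crop shows the tray rim corners at (28,212), (235,168), (272,350) and (72,398). The carton's near hinge runs (440,413)–(762,362) and the far hinge (390,97)–(705,45). Both notches show between the ajar flaps.

```bash
python3 - <<'E'
from h import *
f=lambda L:[(u/4+210,v/4+105) for u,v in L]
def show(t,P):
    P=P[:,:2]; print(t,P.round(),"c",P.mean(0).round(1),"edges",[np.linalg.norm(P[i]-P[(i+1)%4]).round() for i in range(4)],"ang",[np.degrees(np.arctan2(*(P[(i+1)%4]-P[i])[::-1])).round(1) for i in range(4)])
show("tray",unproj("top",f([(28,212),(235,168),(272,350),(72,398)]),22))
show("carton",unproj("top",f([(440,413),(762,362),(705,45),(390,97)]),50))
print("notch far z~90",unproj("top",f([(578,155)]),90),"near", unproj("top",f([(597,294)]),75))
print("jar",unproj("top",f([(328,580)]),86),"pot",unproj("top",f([(638,512)]),69))
print("bottle",unproj("top",[(160,130)],100))
E
```

```text
tray [[549. 401.]
 [573. 279.]
 [466. 259.]
 [440. 376.]] c [507.  328.8] edges [np.float64(124.0), np.float64(109.0), np.float64(120.0), np.float64(112.0)] ang [np.float64(-79.1), np.float64(-169.5), np.float64(102.5), np.float64(12.7)]
carton [[427. 164.]
 [452. -17.]
 [633.   9.]
 [607. 189.]] c [529.7  86.2] edges [np.float64(183.0), np.float64(183.0), np.float64(181.0), np.float64(182.0)] ang [np.float64(-82.0), np.float64(8.4), np.float64(98.2), np.float64(-172.2)]
notch far z~90 [[564.73872562  88.70543287  90.        ]] near [[489.89797311  77.98719057  75.        ]]
jar [[335.84758225 229.20319296  86.        ]] pot [[369.44967643  57.62844541  69.        ]]
bottle [[601.97505896 512.34506109 100.        ]]
```

{"method": "arm_command", "body": {
  "rows": [
    {"tx": -38,"ty": -28,"tz": 0,"jaw": 1},
    {"tx": -38,"ty": -28,"tz": 0,"jaw": 1},
    {"tx": -38,"ty": -28,"tz": 0,"jaw": 1},
    {"tx": -38,"ty": -28,"tz": 0,"jaw": 1},
    {"tx": -38,"ty": -28,"tz": 0,"jaw": 1}
  ],
  "squeeze": 100
}}

```text
$.rows[0]: bad value
```

{"method": "arm_command", "body": {
  "rows": [
    {"tx": -38,"ty": -28,"tz": 10,"jaw": 1},
    {"tx": -38,"ty": -28,"tz": 10,"jaw": 1},
    {"tx": -38,"ty": -28,"tz": 10,"jaw": 1},
    {"tx": -38,"ty": -28,"tz": 10,"jaw": 1},
    {"tx": -38,"ty": -28,"tz": 10,"jaw": 1}
  ]
}}

```text
$.rows[0]: bad value
```

{"method": "arm_command", "body": {
  "rows": [
    {"rz": 7.6,"jaw": 1},
    {"rz": 7.6,"jaw": 1},
    {"rz": 7.6,"jaw": 1},
    {"rz": 7.6,"jaw": 1},
    {"rz": 7.6,"jaw": 1}
  ]
}}

```text
$.rows[0]: bad value
```

{"method": "arm_command", "body": {
  "rows": [
    {"rz": 7.6,"jaw": 1},
    {"rz": 7.6,"jaw": 1},
    {"rz": 7.6,"jaw": 1},
    {"jaw": 1}
  ]
}}

```text
$.rows[0]: bad value
```

```bash
cat >> h.py <<'E'
C0=np.array([530,86.]); CY=np.radians(8.1); T0=np.array([507,329.]); TY=np.radians(11.8)
def R2(a): return np.array([[np.cos(a),-np.sin(a)],[np.sin(a),np.cos(a)]])
def tow(p,c=C0,a=CY): return c+R2(a)@np.array(p,float)
def delta(xy,tip,yaw):
    "tool-frame shift to bring TCP over xy with fingertip at height tip; rz to reach tool-x yaw (deg)"
    o=bot.get_obs(); R=np.array(o["ee_rot"]); d=np.r_[xy,tip+173]-o["ee_pos"]; y=np.degrees(np.arctan2(R[1,0],R[0,0]))
    print("t",round(o["clock"],2),"shift",(R.T@d).round(1),"rz",round((y-yaw+180)%360-180,1),"yaw",round(y,1),"tilt",R[:,2].round(4),"pos",np.round(o["ee_pos"],1),"open",o["opening"])
E
python3 - <<'E'
from h import *
delta(tow([-3,0]),150,98.1)
cv2.imwrite("pics/w1.png",vision.read_camera("wrist"))
E
```

```text
t 0.1 shift [-461.9 -331.7   81.2] rz 61.0 yaw 159.1 tilt [-7.0e-04 -1.4e-03 -1.0e+00] pos [213.9 560.4 403.8] open 1.0020096626635984
```

View pics/w1.png

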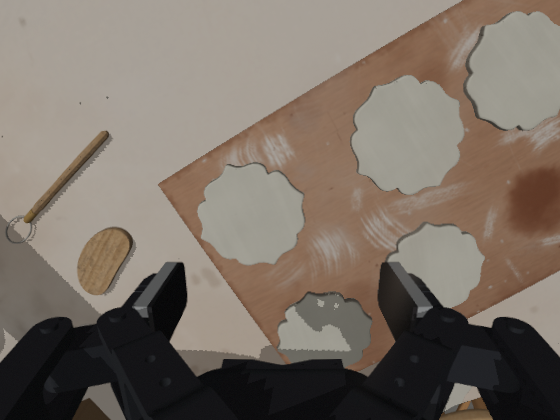

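The wrist picture is still of the start pose, because all four calls were refused. I'll give every field.

{"method": "arm_command", "body": {
  "rows": [
    {"tx": -38,"ty": -28,"tz": 0,"rx": 0,"ry": 0,"rz": 0,"jaw": 1},
    {"tx": -38,"ty": -28,"tz": 0,"rx": 0,"ry": 0,"rz": 0,"jaw": 1},
    {"tx": -38,"ty": -28,"tz": 0,"rx": 0,"ry": 0,"rz": 0,"jaw": 1},
    {"tx": -38,"ty": -28,"tz": 0,"rx": 0,"ry": 0,"rz": 0,"jaw": 1},
    {"tx": -38,"ty": -28,"tz": 0,"rx": 0,"ry": 0,"rz": 0,"jaw": 1}
  ],
  "squeeze": 100
}}

```text
clock: 0.65
ee_pos: [342.1, 360.3, 404.4]
ee_rot: [[-0.934, 0.356, -0.0], [0.356, 0.934, -0.0], [0.0, -0.0, -1.0]]
contact_force: [2.0, -0.0, 0.3]
opening: 0.145
finger_force: 0.0
```

{"method": "arm_command", "body": {
  "rows": [
    {"tx": -38,"ty": -28,"tz": 10,"rx": 0,"ry": 0,"rz": 0,"jaw": 1},
    {"tx": -38,"ty": -28,"tz": 10,"rx": 0,"ry": 0,"rz": 0,"jaw": 1},
    {"tx": -38,"ty": -28,"tz": 10,"rx": 0,"ry": 0,"rz": 0,"jaw": 1},
    {"tx": -38,"ty": -28,"tz": 10,"rx": 0,"ry": 0,"rz": 0,"jaw": 1},
    {"tx": -38,"ty": -28,"tz": 10,"rx": 0,"ry": 0,"rz": 0,"jaw": 1}
  ]
}}

```text
clock: 1.15
ee_pos: [469.7, 161.5, 354.2]
ee_rot: [[-0.934, 0.357, 0.0], [0.357, 0.934, 0.0], [-0.0, 0.0, -1.0]]
contact_force: [0.8, 1.0, 0.5]
opening: -0.0
finger_force: 0.0
```

{"method": "arm_command", "body": {
  "rows": [
    {"tx": 0,"ty": 0,"tz": 0,"rx": 0,"ry": 0,"rz": 7.6,"jaw": 1},
    {"tx": 0,"ty": 0,"tz": 0,"rx": 0,"ry": 0,"rz": 7.6,"jaw": 1},
    {"tx": 0,"ty": 0,"tz": 0,"rx": 0,"ry": 0,"rz": 7.6,"jaw": 1},
    {"tx": 0,"ty": 0,"tz": 0,"rx": 0,"ry": 0,"rz": 7.6,"jaw": 1},
    {"tx": 0,"ty": 0,"tz": 0,"rx": 0,"ry": 0,"rz": 7.6,"jaw": 1}
  ]
}}

```text
clock: 1.65
ee_pos: [469.1, 163.2, 354.4]
ee_rot: [[-0.512, 0.859, -0.001], [0.859, 0.512, -0.0], [0.0, -0.001, -1.0]]
contact_force: [0.8, 0.0, 0.8]
opening: 0.001
finger_force: 0.0
```

{"method": "arm_command", "body": {
  "rows": [
    {"tx": 0,"ty": 0,"tz": 0,"rx": 0,"ry": 0,"rz": 7.6,"jaw": 1},
    {"tx": 0,"ty": 0,"tz": 0,"rx": 0,"ry": 0,"rz": 7.6,"jaw": 1},
    {"tx": 0,"ty": 0,"tz": 0,"rx": 0,"ry": 0,"rz": 7.6,"jaw": 1},
    {"tx": 0,"ty": 0,"tz": 0,"rx": 0,"ry": 0,"rz": 0,"jaw": 1},
    {"tx": 0,"ty": 0,"tz": 0,"rx": 0,"ry": 0,"rz": 0,"jaw": 1}
  ]
}}

```text
clock: 2.15
ee_pos: [469.1, 163.4, 354.5]
ee_rot: [[-0.148, 0.989, -0.0], [0.989, 0.148, -0.0], [-0.0, -0.0, -1.0]]
contact_force: [-0.1, -0.2, 1.1]
opening: -0.001
finger_force: 0.0
```

```bash
python3 - <<'E'
from h import *
delta(tow([-3,0]),150,98.1)
im=vision.read_camera("wrist")
cv2.imwrite("pics/w2.png",im)
E
```

```text
t 2.15 shift [-85.5  45.8  31.5] rz 0.4 yaw 98.5 tilt [-4.e-04 -1.e-04 -1.e+00] pos [469.1 163.4 354.5] open -0.0005462489499245169
```

View pics/w2.png

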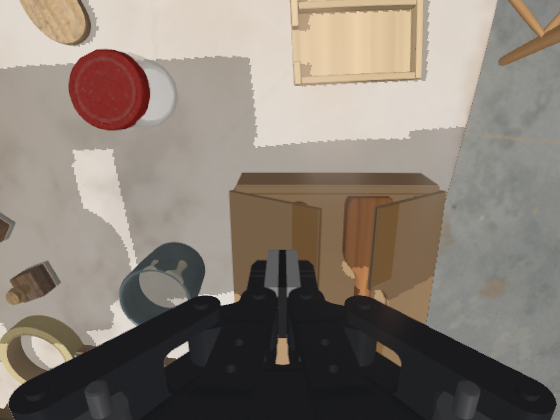

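The wrist view shows the carton's +y rim corners at (231,192) and (445,192). The paddle in the far half has its blade towards +y, so it is paddle_a. The tray's -y corners are at (295,84) and (422,78).

```bash
python3 - <<'E'
from h import *
K,d,W=cal("wrist"); print(K[0,0], -W[:3,:3].T@W[:3,3])
def pr(t,uv,z):
    P=unproj("wrist",uv,z)[:,:2]; v=P[1]-P[0]; print(t,P.round(1),np.linalg.norm(v).round(1),np.degrees(np.arctan2(v[1],v[0])).round(1))
pr("carton +y hinge corners",[(231,192),(445,192)],50)
pr("carton hinge as z=52.5",[(231,192),(445,192)],52.5)
pr("tray -y corners",[(295,84),(422,78)],22)
print("pred carton", [tow([-90,90]),tow([90,90])],"tray",[tow([-56,-63],T0,TY),tow([56,-63],T0,TY)])
pr("near flap free edge +y corner..z", [(321,208),(372,206)],100)
E
```

```text
329.23552419502863 [458.16780365 235.0727948  322.76786669]
carton +y hinge corners [[425.  162.5]
 [607.9 190.1]] 185.0 8.6
carton hinge as z=52.5 [[425.3 163.1]
 [606.5 190.6]] 183.3 8.6
tray -y corners [[465.9 259. ]
 [574.7 281.9]] 111.2 11.8
pred carton [array([428.21675993, 162.42101832]), array([606.42101832, 187.78324007])] tray [array([465.0666775, 255.8795756]), array([574.69982504, 278.78313341])]
near flap free edge +y corner..z [[495.2 173.6]
 [530.8 180.5]] 36.2 10.9
```

{"method": "arm_command", "body": {
  "rows": [
    {"tx": -29,"ty": 15,"tz": 10,"rx": 0,"ry": 0,"rz": 0,"jaw": 1},
    {"tx": -29,"ty": 15,"tz": 10,"rx": 0,"ry": 0,"rz": 0,"jaw": 1},
    {"tx": -28,"ty": 15,"tz": 10,"rx": 0,"ry": 0,"rz": 0,"jaw": 1},
    {"tx": 0,"ty": 0,"tz": 35,"rx": 0,"ry": 0,"rz": 0,"jaw": 1},
    {"tx": 0,"ty": 0,"tz": 40,"rx": 0,"ry": 0,"rz": 0,"jaw": 1}
  ]
}}

```text
clock: 2.7
ee_pos: [527.5, 83.8, 250.4]
ee_rot: [[-0.146, 0.989, 0.004], [0.989, 0.146, 0.0], [-0.0, 0.004, -1.0]]
contact_force: [1.2, 0.7, -1.2]
opening: 0.005
finger_force: 0.0
```

{"method": "arm_command", "body": {
  "rows": [
    {"tx": 0,"ty": 0,"tz": 0,"rx": 0,"ry": 0,"rz": 0,"jaw": 1},
    {"tx": 0,"ty": -12,"tz": 0,"rx": 0,"ry": 0,"rz": 0,"jaw": 1},
    {"tx": 0,"ty": -12,"tz": 0,"rx": 0,"ry": 0,"rz": 0,"jaw": 1},
    {"tx": 0,"ty": -12,"tz": -5,"rx": 0,"ry": 0,"rz": 0,"jaw": 1},
    {"tx": 0,"ty": -12,"tz": -5,"rx": 0,"ry": 0,"rz": 0,"jaw": 1}
  ]
}}

```text
clock: 3.2
ee_pos: [482.5, 78.5, 266.7]
ee_rot: [[-0.147, 0.989, 0.016], [0.989, 0.147, 0.002], [-0.001, 0.016, -1.0]]
contact_force: [11.7, 2.9, 17.7]
opening: 0.001
finger_force: 8.9
```

```bash
python3 - <<'E'
from h import *
delta(tow([-103,0]),97,98.4)
E
```

```text
t 3.2 shift [  1.1 -54.9  -4.2] rz 0.0 yaw 98.4 tilt [ 0.0156  0.0016 -0.9999] pos [482.5  78.5 266.7] open 0.000965954115656189
```

{"method": "arm_command", "body": {
  "rows": [
    {"tx": 0,"ty": -5,"tz": -8,"rx": 0,"ry": 0,"rz": 0,"jaw": 1},
    {"tx": 0,"ty": -8,"tz": -8,"rx": 0,"ry": 0,"rz": 0,"jaw": 1},
    {"tx": 0,"ty": -8,"tz": 0,"rx": 0,"ry": 0,"rz": 0,"jaw": 1}
  ]
}}

```text
clock: 3.5
ee_pos: [459.0, 75.1, 279.6]
ee_rot: [[-0.146, 0.989, 0.006], [0.989, 0.146, 0.0], [-0.0, 0.006, -1.0]]
contact_force: [3.9, 1.4, 18.3]
opening: -0.001
finger_force: 9.5
```

```bash
python3 - <<'E'
from h import *
im=vision.read_camera("wrist")
delta(tow([-103,0]),97,98.4)
cv2.imwrite("pics/w3.png",np.hstack([im[:,::1],vision.read_camera("scene")[120:260,240:400].repeat(2,0).repeat(2,1)[:, :].copy() if 0 else im[:0+420,:0]]))
E
```

```text
t 3.55 shift [  1.  -30.8   9.5] rz -0.0 yaw 98.4 tilt [ 6.3e-03  4.0e-04 -1.0e+00] pos [458.6  75.  279.7] open -0.0004446068364535141
```

View pics/w3.png

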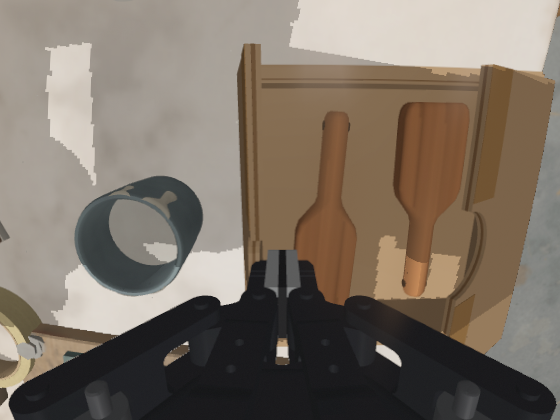

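The near flap is about upright and both paddles are visible, a in the far half and b in the near half. I'll push it on.

{"method": "arm_command", "body": {
  "rows": [
    {"tx": 0,"ty": -8,"tz": 0,"rx": 0,"ry": 0,"rz": 0,"jaw": 1},
    {"tx": 0,"ty": -8,"tz": 0,"rx": 0,"ry": 0,"rz": 0,"jaw": 1},
    {"tx": 0,"ty": -8,"tz": 3,"rx": 0,"ry": 0,"rz": 0,"jaw": 1},
    {"tx": 0,"ty": -8,"tz": 3,"rx": 0,"ry": 0,"rz": 0,"jaw": 1},
    {"tx": 0,"ty": 0,"tz": 0,"rx": 0,"ry": 0,"rz": 0,"jaw": 1}
  ]
}}

```text
clock: 4.05
ee_pos: [425.4, 70.3, 270.0]
ee_rot: [[-0.145, 0.989, -0.0], [0.989, 0.145, -0.0], [0.0, -0.0, -1.0]]
contact_force: [-0.7, 0.5, -0.2]
opening: -0.002
finger_force: 0.1
```

```bash
cat >> h.py <<'E'
def flapmark(n,im,C=(529,87),a=8.5):
    a=np.radians(a); L=[]
    for s,col in((-1,(0,0,255)),(1,(255,0,0))):
        for th in (1.57,1.75,1.95,2.15):
            x=s*(90-88*np.cos(th)); z=50+88*np.sin(th)
            p=proj(n,[np.r_[tow([x,y],C,a),z] for y in(-90,-30,30,90)])
            for q in p: cv2.circle(im,tuple(int(v) for v in q),1,col,-1)
    return im
E
python3 - <<'E'
from h import *
delta(tow([-103,0]),97,98.4)
im=flapmark("top",vision.read_camera("top"))
b=vision.read_camera("wrist")
t=cv2.resize(im[105:225,290:430],None,fx=3,fy=3,interpolation=cv2.INTER_CUBIC)
cv2.imwrite("pics/m1.png",np.hstack([t,cv2.resize(b,(480,360))])[:,:800])
E
```

```text
t 4.05 shift [ 0.8  2.8 -0. ] rz -0.0 yaw 98.4 tilt [-4.e-04 -1.e-04 -1.e+00] pos [425.4  70.3 270. ] open -0.0020243349262573963
```

View pics/m1.png

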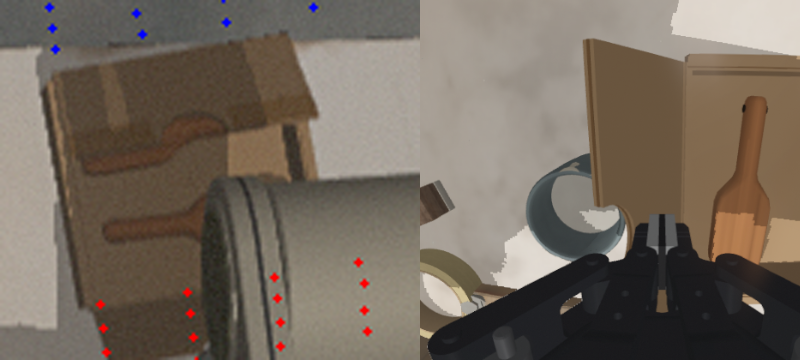

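```bash
python3 - <<'E'
from h import *
for th in (1.6,1.75,1.9,2.0,2.1,2.2):
    s=-1; x=s*(90-88*np.cos(th)); z=50+88*np.sin(th)
    print(th,proj("wrist",[np.r_[tow([x,90],(529,87),np.radians(8.5)),z]]).round())
E
```

```text
1.6 [[324.  42.]]
1.75 [[277.  43.]]
1.9 [[234.  46.]]
2.0 [[209.  48.]]
2.1 [[187.  51.]]
2.2 [[170.  54.]]
```

The near flap is at about 2.0 rad: its corner at wrist (~200,47) matches 2.0–2.05. Now the far flap.

{"method": "arm_command", "body": {
  "rows": [
    {"tx": 0,"ty": 24,"tz": -10,"rx": 0,"ry": 0,"rz": 0,"jaw": 1},
    {"tx": 0,"ty": 36,"tz": 0,"rx": 0,"ry": 0,"rz": 0,"jaw": 1},
    {"tx": 0,"ty": 36,"tz": 0,"rx": 0,"ry": 0,"rz": 0,"jaw": 1},
    {"tx": 0,"ty": 0,"tz": 17,"rx": 0,"ry": 0,"rz": 0,"jaw": 1},
    {"tx": 0,"ty": 0,"tz": 20,"rx": 0,"ry": 0,"rz": 0,"jaw": 1}
  ]
}}

```text
clock: 4.65
ee_pos: [522.6, 84.2, 242.5]
ee_rot: [[-0.145, 0.989, 0.001], [0.989, 0.145, 0.0], [-0.0, 0.001, -1.0]]
contact_force: [0.2, 0.4, -0.1]
opening: -0.003
finger_force: 0.0
```

{"method": "arm_command", "body": {
  "rows": [
    {"tx": 0,"ty": 10,"tz": 0,"rx": 0,"ry": 0,"rz": 0,"jaw": 1},
    {"tx": 0,"ty": 12,"tz": 0,"rx": 0,"ry": 0,"rz": 0,"jaw": 1},
    {"tx": 0,"ty": 12,"tz": -4,"rx": 0,"ry": 0,"rz": 0,"jaw": 1},
    {"tx": 0,"ty": 10,"tz": -6,"rx": 0,"ry": 0,"rz": 0,"jaw": 1},
    {"tx": 0,"ty": 10,"tz": -6,"rx": 0,"ry": 0,"rz": 0,"jaw": 1}
  ]
}}

```text
clock: 5.15
ee_pos: [574.6, 91.9, 259.6]
ee_rot: [[-0.145, 0.989, -0.003], [0.989, 0.145, -0.0], [0.0, -0.003, -1.0]]
contact_force: [-3.0, -0.1, 2.9]
opening: 0.002
finger_force: 1.6
```

{"method": "arm_command", "body": {
  "rows": [
    {"tx": 0,"ty": 10,"tz": -6,"rx": 0,"ry": 0,"rz": 0,"jaw": 1},
    {"tx": 0,"ty": 10,"tz": -6,"rx": 0,"ry": 0,"rz": 0,"jaw": 1},
    {"tx": 0,"ty": 10,"tz": -4,"rx": 0,"ry": 0,"rz": 0,"jaw": 1},
    {"tx": 0,"ty": 10,"tz": 0,"rx": 0,"ry": 0,"rz": 0,"jaw": 1},
    {"tx": 0,"ty": 9,"tz": 0,"rx": 0,"ry": 0,"rz": 0,"jaw": 1}
  ]
}}

```text
clock: 5.65
ee_pos: [624.0, 99.1, 275.5]
ee_rot: [[-0.144, 0.99, 0.0], [0.99, 0.144, 0.0], [-0.0, 0.0, -1.0]]
contact_force: [-1.2, 0.7, -1.4]
opening: 0.001
finger_force: 0.5
```

{"method": "arm_command", "body": {
  "rows": [
    {"tx": 0,"ty": 7,"tz": 4,"rx": 0,"ry": 0,"rz": 0,"jaw": 1},
    {"tx": 0,"ty": 4,"tz": 3,"rx": 0,"ry": 0,"rz": 0,"jaw": 1},
    {"tx": 0,"ty": 0,"tz": 0,"rx": 0,"ry": 0,"rz": 0,"jaw": 1}
  ]
}}

```text
clock: 5.95
ee_pos: [634.1, 100.6, 266.8]
ee_rot: [[-0.144, 0.99, -0.001], [0.99, 0.144, -0.0], [0.0, -0.001, -1.0]]
contact_force: [-0.7, -0.6, -0.7]
opening: -0.001
finger_force: 0.0
```

```bash
python3 - <<'E'
from h import *
delta(tow([106,0],(529,87),np.radians(8.5)),97,98.4)
b=vision.read_camera("wrist")
for th in (1.6,1.75,1.9,2.0,2.1,2.2):
    x=90-88*np.cos(th); z=50+88*np.sin(th)
    q=proj("wrist",[np.r_[tow([x,90],(529,87),np.radians(8.5)),z]]).round(); print(th,q)
cv2.imwrite("pics/w4.png",b)
E
```

```text
t 5.95 shift [ 2.1  0.  -3.2] rz -0.1 yaw 98.3 tilt [-1.1e-03 -1.0e-04 -1.0e+00] pos [634.1 100.6 266.8] open -0.0005837270953458864
1.6 [[234.  37.]]
1.75 [[282.  38.]]
1.9 [[327.  41.]]
2.0 [[353.  43.]]
2.1 [[375.  46.]]
2.2 [[394.  49.]]
```

View pics/w4.png

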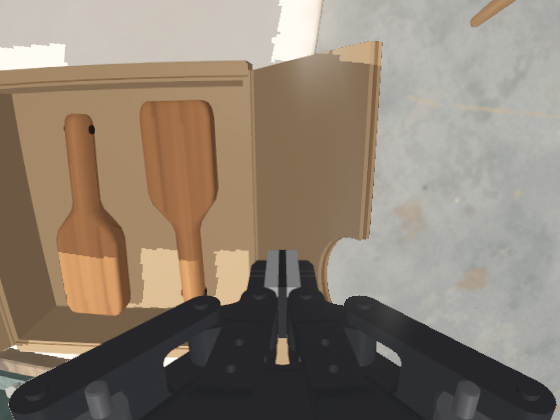

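The far flap is at about 2.05 rad, with its edge at (375,42). Paddle a's blade tip is at (177,101) and its handle at (191,245). Paddle b's butt is at (80,115) and its blade tip at (97,313).

```bash
python3 - <<'E'
from h import *
C=np.array([529,87.]);a=np.radians(8.5)
def c(uv,z):
    P=unproj("wrist",uv,z)[:,:2]; return ((P-C)@R2(a)).round(1), P.round(1)
print("a blade tip(23), blade mid(23), handle(14), butt(14)",c([(177,101),(184,185)],23)[0],c([(190,240),(196,298)],14)[0])
print("b butt,handle",c([(80,115),(82.5,150),(86,190)],14)[0],"blade",c([(92,250),(98,313)],23)[0])
print("rim inner +y far corner",c([(252,62),(0,72)],50)[0])
E
```

```text
a blade tip(23), blade mid(23), handle(14), butt(14) [[40.2 77. ]
 [40.3 23.4]] [[ 38.3 -19.4]
 [ 38.7 -67.6]]
b butt,handle [[-29.7  69.9]
 [-31.6  46.6]
 [-33.7  18.3]] blade [[-31.4 -23.8]
 [-36.6 -76.6]]
rim inner +y far corner [[ 89.8  95.5]
 [-52.8  95.5]]
```

{"method": "arm_command", "body": {
  "rows": [
    {"tx": 0,"ty": -27,"tz": 0,"rx": 0,"ry": 0,"rz": 0,"jaw": 0.4},
    {"tx": -20,"ty": -20,"tz": 0,"rx": 0,"ry": 0,"rz": 0,"jaw": 0.4},
    {"tx": -21,"ty": -20,"tz": 0,"rx": 0,"ry": 0,"rz": 0,"jaw": 0.4},
    {"tx": 0,"ty": 0,"tz": 22,"rx": 0,"ry": 0,"rz": 0,"jaw": 0.4},
    {"tx": 0,"ty": 0,"tz": 25,"rx": 0,"ry": 0,"rz": 0,"jaw": 0.4}
  ]
}}

```text
clock: 6.5
ee_pos: [573.7, 49.5, 221.9]
ee_rot: [[-0.143, 0.99, 0.003], [0.99, 0.143, -0.0], [-0.001, 0.003, -1.0]]
contact_force: [0.9, 0.4, -0.5]
opening: 0.597
finger_force: 0.0
```

{"method": "arm_command", "body": {
  "rows": [
    {"tx": 0,"ty": 0,"tz": 20,"rx": 0,"ry": 0,"rz": 0,"jaw": 0.4},
    {"tx": 0,"ty": 0,"tz": 14,"rx": 0,"ry": 0,"rz": 0,"jaw": 0.4},
    {"tx": 0,"ty": 0,"tz": 6,"rx": 0,"ry": 0,"rz": 0,"jaw": 0.4},
    {"tx": 0,"ty": 0,"tz": 0,"rx": 0,"ry": 0,"rz": 0,"jaw": 0.4}
  ]
}}

```text
clock: 6.9
ee_pos: [573.1, 50.3, 180.1]
ee_rot: [[-0.144, 0.99, -0.002], [0.99, 0.144, -0.0], [0.0, -0.002, -1.0]]
contact_force: [-1.4, -0.5, 0.1]
opening: 0.6
finger_force: 0.0
```

```bash
python3 - <<'E'
from h import *
delta(tow([39,-43],(529,87),np.radians(8.5)),6.5,98.4)
E
```

```text
t 6.9 shift [-0.2  0.8  0.6] rz -0.1 yaw 98.3 tilt [-0.0016 -0.     -1.    ] pos [573.1  50.3 180.1] open 0.5996084467193996
```

{"method": "arm_command", "body": {
  "rows": [
    {"tx": 0,"ty": 0,"tz": 0,"rx": 0,"ry": 0,"rz": 0,"jaw": 1},
    {"tx": 0,"ty": 0,"tz": 0,"rx": 0,"ry": 0,"rz": 0,"jaw": 1},
    {"tx": 0,"ty": 0,"tz": 0,"rx": 0,"ry": 0,"rz": 0,"jaw": 1},
    {"tx": 0,"ty": 0,"tz": 0,"rx": 0,"ry": 0,"rz": 0,"jaw": 1},
    {"tx": 0,"ty": 0,"tz": -10,"rx": 0,"ry": 0,"rz": 0,"jaw": 1}
  ],
  "squeeze": 110
}}

```text
clock: 7.4
ee_pos: [573.1, 50.3, 190.2]
ee_rot: [[-0.144, 0.99, -0.002], [0.99, 0.144, -0.0], [0.0, -0.001, -1.0]]
contact_force: [-0.5, 0.4, -1.0]
opening: 0.175
finger_force: 107.8
```

{"method": "arm_command", "body": {
  "rows": [
    {"tx": 0,"ty": 0,"tz": -20,"rx": 0,"ry": 0,"rz": 0,"jaw": 1},
    {"tx": 0,"ty": 0,"tz": -25,"rx": 0,"ry": 0,"rz": 0,"jaw": 1},
    {"tx": 0,"ty": 0,"tz": -25,"rx": 0,"ry": 0,"rz": 0,"jaw": 1},
    {"tx": 0,"ty": 0,"tz": -20,"rx": 0,"ry": 0,"rz": 0,"jaw": 1},
    {"tx": 0,"ty": 0,"tz": 0,"rx": 0,"ry": 0,"rz": 0,"jaw": 1}
  ]
}}

```text
clock: 7.9
ee_pos: [575.0, 50.3, 285.0]
ee_rot: [[-0.144, 0.989, 0.007], [0.99, 0.144, -0.0], [-0.001, 0.007, -1.0]]
contact_force: [1.0, 0.6, -1.3]
opening: 0.175
finger_force: 107.8
```

```bash
python3 - <<'E'
from h import *
delta(tow([-75,30],(507.2,331.5),np.radians(11.8)),80,11.8)
cv2.imwrite("pics/w5.png",vision.read_camera("wrist"))
E
```

```text
t 7.9 shift [ 313.4 -103.4   31. ] rz 86.5 yaw 98.3 tilt [ 0.0068 -0.     -1.    ] pos [575.   50.3 285. ] open 0.17486507787018338
```

View pics/w5.png

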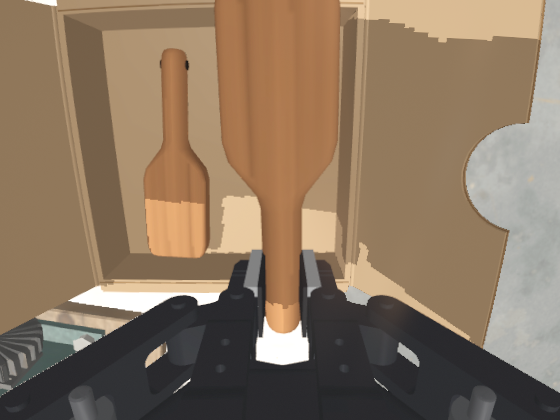

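The paddle is held level. The handle-blade joint is at about (281,197) and the shoulders at (222–342,130). I'll measure how it sits in the grip.

```bash
python3 - <<'E'
from h import *
o=bot.get_obs(); R=np.array(o["ee_rot"]); p=np.array(o["ee_pos"])
for uv,z in [((281,197),120),((281,331),120),((282,130),128),((279,10),128)]:
    print(uv,(R.T@(unproj("wrist",[uv],z)[0]-p)).round(1))
print([(R.T@(unproj("wrist",[uv],128)[0]-p)).round(1)[:2] for uv in [(222,130),(341,130),(216,10),(341,10)]])
W=cal("wrist")[2]; print((W[:3,:3]@R).round(3))
E
```

```text
(281, 197) [ 38.3  -0.6 162.7]
(281, 331) [-27.   -0.6 162.7]
(282, 130) [ 65.7  -0.2 154.7]
(279, 10) [105.9  -1.2 154.7]
[array([ 65.8, -22.1]), array([65.8, 21.5]), array([106.1, -22.6]), array([106.1,  19.9])]
[[ 0.     1.     0.   ]
 [ 0.959 -0.     0.283]
 [ 0.283 -0.    -0.959]]
```

{"method": "arm_command", "body": {
  "rows": [
    {"tx": 0,"ty": 0,"tz": -20,"rx": 0,"ry": 0,"rz": 0,"jaw": 1},
    {"tx": 0,"ty": -15,"tz": -20,"rx": 0,"ry": 0,"rz": 0,"jaw": 1},
    {"tx": 0,"ty": -20,"tz": 0,"rx": 0,"ry": 0,"rz": 8.5,"jaw": 1},
    {"tx": 0,"ty": -20,"tz": 0,"rx": 0,"ry": 0,"rz": 8.5,"jaw": 1},
    {"tx": 0,"ty": -20,"tz": 0,"rx": 0,"ry": 0,"rz": 8.5,"jaw": 1}
  ]
}}

```text
clock: 8.45
ee_pos: [497.9, 48.0, 318.9]
ee_rot: [[0.302, 0.953, -0.003], [0.953, -0.302, -0.0], [-0.001, -0.002, -1.0]]
contact_force: [-1.0, 0.5, -0.9]
opening: 0.175
finger_force: 107.9
```

{"method": "arm_command", "body": {
  "rows": [
    {"tx": 0,"ty": 0,"tz": 0,"rx": 0,"ry": 0,"rz": 8.5,"jaw": 1},
    {"tx": 0,"ty": 0,"tz": 0,"rx": 0,"ry": 0,"rz": 8.5,"jaw": 1},
    {"tx": 0,"ty": 0,"tz": 0,"rx": 0,"ry": 0,"rz": 8.5,"jaw": 1},
    {"tx": 0,"ty": 0,"tz": 0,"rx": 0,"ry": 0,"rz": 8.5,"jaw": 1},
    {"tx": 0,"ty": 0,"tz": 0,"rx": 0,"ry": 0,"rz": 8.5,"jaw": 1}
  ]
}}

```text
clock: 8.95
ee_pos: [498.5, 48.3, 318.7]
ee_rot: [[0.866, 0.499, -0.003], [0.499, -0.866, 0.0], [-0.003, -0.002, -1.0]]
contact_force: [1.5, 1.0, -0.7]
opening: 0.177
finger_force: 107.9
```

{"method": "arm_command", "body": {
  "rows": [
    {"tx": 0,"ty": 0,"tz": 0,"rx": 0,"ry": 0,"rz": 8.5,"jaw": 1},
    {"tx": 0,"ty": 0,"tz": 0,"rx": 0,"ry": 0,"rz": 8.5,"jaw": 1},
    {"tx": 0,"ty": 0,"tz": 0,"rx": 0,"ry": 0,"rz": 1.5,"jaw": 1},
    {"tx": 0,"ty": 0,"tz": 0,"rx": 0,"ry": 0,"rz": 0,"jaw": 1}
  ]
}}

```text
clock: 9.35
ee_pos: [498.7, 48.3, 319.4]
ee_rot: [[0.978, 0.207, -0.002], [0.207, -0.978, 0.0], [-0.002, -0.0, -1.0]]
contact_force: [0.0, -0.1, -1.0]
opening: 0.175
finger_force: 107.9
```

```bash
python3 - <<'E'
from h import *
delta(tow([-82,30],(507.2,331.5),np.radians(11.8)),80,11.8)
print("bottle foot top-cam right end",unproj("top",[(203,155),(185,143)],0).round(),"scene foot",unproj("scene",[(141,243),(117,236),(168,238)],0).round())
b=vision.read_camera("wrist"); cv2.imwrite("pics/w6.png",b)
b=vision.read_camera("top"); cv2.imwrite("pics/t6.png",b)
E
```

```text
t 9.35 shift [ -14.8 -305.5   66.6] rz 0.2 yaw 12.0 tilt [-0.002  0.    -1.   ] pos [498.7  48.3 319.4] open 0.17481478411073842
bottle foot top-cam right end [[561. 438.   0.]
 [590. 481.   0.]] scene foot [[591. 487.   0.]
 [651. 515.   0.]
 [576. 434.   0.]]
```

{"method": "arm_command", "body": {
  "rows": [
    {"tx": -4,"ty": -45,"tz": 0,"rx": 0,"ry": 0,"rz": 0,"jaw": 1},
    {"tx": -4,"ty": -45,"tz": 0,"rx": 0,"ry": 0,"rz": 0,"jaw": 1},
    {"tx": -4,"ty": -45,"tz": 0,"rx": 0,"ry": 0,"rz": 0,"jaw": 1},
    {"tx": -3,"ty": -45,"tz": 0,"rx": 0,"ry": 0,"rz": 0,"jaw": 1},
    {"tx": 0,"ty": 0,"tz": 0,"rx": 0,"ry": 0,"rz": 0,"jaw": 1}
  ]
}}

```text
clock: 9.95
ee_pos: [445.9, 225.7, 320.7]
ee_rot: [[0.977, 0.212, -0.001], [0.212, -0.977, 0.002], [-0.0, -0.002, -1.0]]
contact_force: [0.2, -1.1, -1.4]
opening: 0.181
finger_force: 108.1
```

```bash
python3 - <<'E'
from h import *
b=vision.read_camera("wrist"); cv2.imwrite("pics/w7.png",b)
c=(507.2,331.5);a=np.radians(11.8)
q=proj("wrist",[np.r_[tow(p,c,a),22] for p in((-56,-63),(-56,63),(56,63),(56,-63))]); print(q.round())
lo=np.clip(q.min(0)-25,0,None).astype(int); hi=(q.max(0)+25).astype(int); print(lo,hi)
s=b[lo[1]:hi[1],lo[0]:hi[0]]; f=min(800/s.shape[1],600/s.shape[0]); print(f)
cv2.imwrite("pics/w7c.png",cv2.resize(s,None,fx=f,fy=f,interpolation=cv2.INTER_CUBIC))
np.savez("w7.npz",W=cal("wrist")[2],lo=lo,f=f)
E
```

```text
[[246. 169.]
 [ 97. 169.]
 [ 79.  24.]
 [244.  20.]]
[54  0] [271 194]
3.0927835051546393
```

View pics/w7c.png

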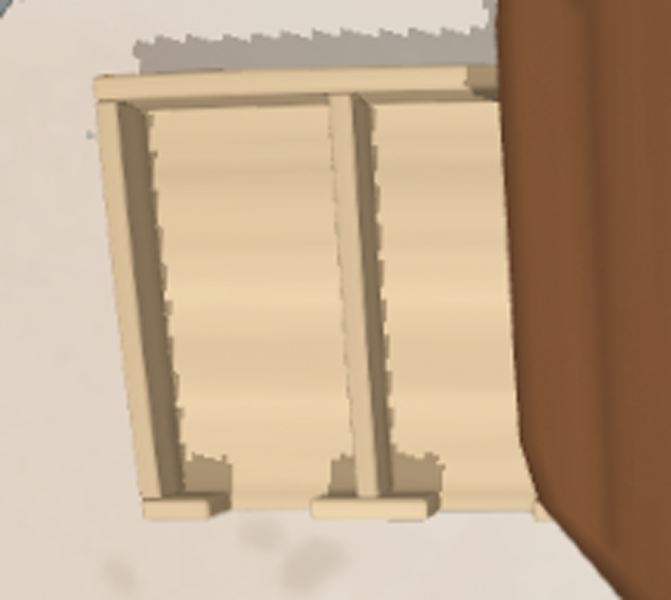

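The crop shows the left wall's outer corners at (94,77) and (143,518), the divider top from (330–353,95) to (357–380,493), and the middle board piece from 312 to 430. I'll fit the tray pose.

```bash
python3 - <<'E'
from h import *
from scipy.optimize import least_squares
D=np.load("w7.npz"); K,d,_=cal("wrist"); W=D["W"]
obs=np.array([(94,77),(143,518),(330,95),(357,493),(353,95),(380,493),(312,518),(430,518)],float)/D["f"]+D["lo"]
mod=np.array([(56,63),(-56,63),(50,3),(-50,3),(50,-3),(-50,-3),(-56,16),(-56,-16)],float)
def pj(P):
    p=(P@W[:3,:3].T+W[:3,3])*[1,-1,-1]; return cv2.projectPoints(p,np.zeros(3),np.zeros(3),K,d)[0][:,0]
def f(v): return (pj(np.c_[mod@R2(v[2]).T+v[:2],np.full(len(mod),22.)])-obs).ravel()
r=least_squares(f,[507,331,.2]); print(r.x[:2].round(1),np.degrees(r.x[2]).round(2),r.fun.reshape(-1,2).round(1).tolist())
c=r.x[:2];a=r.x[2]
delta(tow([-82,30],c,a),80,np.degrees(a))
E
```

```text
[508.4 328.3] 11.72 [[-0.9, -1.6], [-0.0, 0.9], [-0.2, -1.8], [0.4, 1.7], [0.3, -1.9], [0.1, 1.7], [0.0, 0.9], [0.1, 1.0]]
t 10.0 shift [   0.7 -119.9   67.6] rz 0.5 yaw 12.2 tilt [-3.e-04  3.e-04 -1.e+00] pos [446.6 223.7 320.6] open 0.17560714406266173
```

{"method": "arm_command", "body": {
  "rows": [
    {"tx": 1,"ty": -40,"tz": 0,"rx": 0,"ry": 0,"rz": 0.5,"jaw": 1},
    {"tx": 0,"ty": -40,"tz": 15,"rx": 0,"ry": 0,"rz": 0,"jaw": 1},
    {"tx": 0,"ty": -40,"tz": 30,"rx": 0,"ry": 0,"rz": 0,"jaw": 1},
    {"tx": 0,"ty": 0,"tz": 40,"rx": 0,"ry": 0,"rz": 0,"jaw": 1},
    {"tx": 0,"ty": 0,"tz": 30,"rx": 0,"ry": 0,"rz": 0,"jaw": 1}
  ]
}}

```text
clock: 10.5
ee_pos: [424.4, 339.1, 203.4]
ee_rot: [[0.98, 0.199, -0.001], [0.199, -0.98, -0.001], [-0.001, 0.001, -1.0]]
contact_force: [-0.6, 0.1, -1.2]
opening: 0.172
finger_force: 108.3
```

{"method": "arm_command", "body": {
  "rows": [
    {"tx": 0,"ty": 0,"tz": 0,"rx": 0,"ry": 0,"rz": 0,"jaw": 1},
    {"tx": 0,"ty": 0,"tz": 0,"rx": 0,"ry": 0,"rz": 0,"jaw": 1}
  ]
}}

```text
clock: 10.7
ee_pos: [425.3, 338.4, 205.8]
ee_rot: [[0.981, 0.196, -0.001], [0.196, -0.981, -0.001], [-0.001, 0.001, -1.0]]
contact_force: [0.8, 0.4, 0.3]
opening: 0.18
finger_force: 108.3
```

```bash
cat >> h.py <<'E'
TC=np.array([508.4,328.5]);TA=np.radians(11.7)
E
python3 - <<'E'
from h import *
delta(tow([-82,30.3],TC,TA),8,11.7)
E
```

```text
t 10.7 shift [-2.6 -3.7 24.8] rz -0.4 yaw 11.3 tilt [-1.e-03 -9.e-04 -1.e+00] pos [425.3 338.4 205.8] open 0.1799888724860991
```

{"method": "arm_command", "body": {
  "rows": [
    {"tx": -2.5,"ty": -3.5,"tz": 0,"rx": 0,"ry": 0,"rz": -0.4,"jaw": 1},
    {"tx": 0,"ty": 0,"tz": 0,"rx": 0,"ry": 0,"rz": 0,"jaw": 1},
    {"tx": 0,"ty": 0,"tz": 8,"rx": 0,"ry": 0,"rz": 0,"jaw": 1},
    {"tx": 0,"ty": 0,"tz": 8,"rx": 0,"ry": 0,"rz": 0,"jaw": 1},
    {"tx": 0,"ty": 0,"tz": 0,"rx": 0,"ry": 0,"rz": 0,"jaw": 1}
  ]
}}

```text
clock: 11.2
ee_pos: [421.0, 341.7, 188.1]
ee_rot: [[0.979, 0.203, -0.002], [0.203, -0.979, -0.001], [-0.002, 0.001, -1.0]]
contact_force: [0.1, -0.3, -1.2]
opening: 0.177
finger_force: 108.4
```

{"method": "arm_command", "body": {
  "rows": [
    {"tx": 0,"ty": 0,"tz": 5,"rx": 0,"ry": 0,"rz": 0,"jaw": 1},
    {"tx": 0,"ty": 0,"tz": 0,"rx": 0,"ry": 0,"rz": 0,"jaw": 1}
  ]
}}

```text
clock: 11.4
ee_pos: [421.4, 342.0, 183.9]
ee_rot: [[0.979, 0.203, -0.001], [0.203, -0.979, -0.001], [-0.001, 0.0, -1.0]]
contact_force: [0.2, 0.1, -0.8]
opening: 0.18
finger_force: 108.4
```

```bash
python3 - <<'E'
from h import *
delta(tow([-82,30.3],TC,TA),8,11.7)
b=vision.read_camera("wrist"); cv2.imwrite("pics/w8.png",b)
E
```

```text
t 11.4 shift [0.5 0.6 2.9] rz 0.0 yaw 11.7 tilt [-9.e-04 -6.e-04 -1.e+00] pos [421.4 342.  183.9] open 0.1796735708407063
```

The blade is inside the bay with no contact. I'll lower the last bit and release.

{"method": "arm_command", "body": {
  "rows": [
    {"tx": 0,"ty": 0,"tz": 2,"rx": 0,"ry": 0,"rz": 0,"jaw": 1},
    {"tx": 0,"ty": 0,"tz": 1,"rx": 0,"ry": 0,"rz": 0,"jaw": 1},
    {"tx": 0,"ty": 0,"tz": 0,"rx": 0,"ry": 0,"rz": 0,"jaw": 1}
  ]
}}

```text
clock: 11.75
ee_pos: [421.8, 342.4, 182.8]
ee_rot: [[0.979, 0.203, 0.0], [0.203, -0.979, 0.0], [0.0, -0.0, -1.0]]
contact_force: [-5.7, -2.6, 9.6]
opening: 0.175
finger_force: 109.7
```

{"method": "arm_command", "body": {
  "rows": [
    {"tx": 0,"ty": 0,"tz": 0,"rx": 0,"ry": 0,"rz": 0,"jaw": 0.8},
    {"tx": 0,"ty": 0,"tz": 0,"rx": 0,"ry": 0,"rz": 0,"jaw": 0.6},
    {"tx": 0,"ty": 0,"tz": 0,"rx": 0,"ry": 0,"rz": 0,"jaw": 0.5},
    {"tx": 0,"ty": 0,"tz": 0,"rx": 0,"ry": 0,"rz": 0,"jaw": 0.5},
    {"tx": 0,"ty": 0,"tz": 0,"rx": 0,"ry": 0,"rz": 0,"jaw": 0.5}
  ]
}}

```text
clock: 12.25
ee_pos: [421.7, 342.2, 181.6]
ee_rot: [[0.979, 0.203, -0.0], [0.203, -0.979, -0.0], [-0.0, 0.0, -1.0]]
contact_force: [-0.1, 0.2, -0.2]
opening: 0.499
finger_force: 0.0
```

{"method": "arm_command", "body": {
  "rows": [
    {"tx": 0,"ty": 0,"tz": -20,"rx": 0,"ry": 0,"rz": 0,"jaw": 0.5},
    {"tx": 0,"ty": 0,"tz": -40,"rx": 0,"ry": 0,"rz": 0,"jaw": 0.5},
    {"tx": 0,"ty": 0,"tz": -40,"rx": 0,"ry": 0,"rz": 0,"jaw": 0.5},
    {"tx": 0,"ty": 0,"tz": -40,"rx": 0,"ry": 0,"rz": 0,"jaw": 0.5},
    {"tx": 0,"ty": 0,"tz": 0,"rx": 0,"ry": 0,"rz": 0,"jaw": 0.5}
  ]
}}

```text
clock: 12.75
ee_pos: [423.5, 343.5, 329.0]
ee_rot: [[0.979, 0.203, 0.009], [0.203, -0.979, 0.006], [0.011, -0.004, -1.0]]
contact_force: [0.5, 0.3, -0.1]
opening: 0.499
finger_force: 0.0
```

```bash
cat > seg.py <<'E'
from h import *
def blob(name,poly,z,save=None):
    "paddle blob inside a world polygon at height z: principal axis ends in world"
    b=vision.read_camera(name); save and cv2.imwrite(save,b)
    m=np.zeros(b.shape[:2],np.uint8); cv2.fillPoly(m,[proj(name,[np.r_[p,z] for p in poly]).astype(np.int32)],255)
    h=cv2.cvtColor(b,cv2.COLOR_BGR2HSV); k=cv2.inRange(h,(0,125,30),(14,255,255))&m
    n,l,s,_=cv2.connectedComponentsWithStats(k); i=1+np.argmax(s[1:,4]); v,u=np.nonzero(l==i)
    P=unproj(name,np.c_[u,v],z)[:,:2]; c=P.mean(0); w,V=np.linalg.eigh(np.cov((P-c).T)); return s[i],P,c,V[:,1]
E
python3 - <<'E'
from seg import *
poly=[tow(p,TC,TA) for p in((-130,0),(60,0),(60,60),(-130,60))]
s,P,c,v=blob("wrist",poly,24,"pics/w9.png"); Q=(P-TC)@R2(TA); print(s,"tray frame min/max",np.percentile(Q,[.5,99.5],0).round(1),"axis",np.degrees(np.arctan2(*(v@R2(TA))[::-1])).round(1))
for lo,hi in((-100,-70),(-70,-50),(-30,0),(0,30)):
    q=Q[(Q[:,0]>lo)&(Q[:,0]<hi)]; print(lo,hi,len(q),q[:,1].min().round(1) if len(q) else '',q[:,1].max().round(1) if len(q) else '')
b=cv2.cvtColor(cv2.imread("pics/w9.png"),cv2.COLOR_BGR2HSV)
print("hsv paddle/tray",[b[tuple(int(x) for x in proj("wrist",[np.r_[tow(p,TC,TA),z]])[0][::-1])] for p,z in(((-10,30),24),((-10,-30),6),((-20,10),6))])
delta(tow([-34,42],(529,87),np.radians(8.5)),110,98.4)
E
```

```text
[ 253   54   58  179 6760] tray frame min/max [[-106.5   11.5]
 [  34.7   54.7]] axis -178.5
-100 -70 623 22.6 38.9
-70 -50 460 23.7 39.6
-30 0 2110 10.7 54.5
0 30 2255 10.9 55.5
hsv paddle/tray [array([ 13, 147, 151], dtype=uint8), array([ 18,  81, 189], dtype=uint8), array([ 14, 133, 153], dtype=uint8)]
t 12.8 shift [ 20.2 228.5  42.3] rz -86.7 yaw 11.7 tilt [ 0.0062  0.0041 -1.    ] pos [422.8 343.  325.8] open 0.4990664507613748
```

Paddle a lies in the left bay, at tray x≈-35, y≈31.5. Now paddle b.

{"method": "arm_command", "body": {
  "rows": [
    {"tx": 4,"ty": 46,"tz": 0,"rx": 0,"ry": 0,"rz": -8.4,"jaw": 0.4},
    {"tx": 0,"ty": 45,"tz": 0,"rx": 0,"ry": 0,"rz": 0,"jaw": 0.4},
    {"tx": 0,"ty": 45,"tz": 0,"rx": 0,"ry": 0,"rz": 0,"jaw": 0.4},
    {"tx": 0,"ty": 45,"tz": 0,"rx": 0,"ry": 0,"rz": 0,"jaw": 0.4},
    {"tx": 0,"ty": 40,"tz": 0,"rx": 0,"ry": 0,"rz": 0,"jaw": 0.4}
  ]
}}

```text
clock: 13.3
ee_pos: [493.3, 133.2, 320.2]
ee_rot: [[0.941, 0.337, -0.002], [0.337, -0.941, -0.001], [-0.002, -0.0, -1.0]]
contact_force: [1.0, -0.3, 0.6]
opening: 0.6
finger_force: 0.0
```

{"method": "arm_command", "body": {
  "rows": [
    {"tx": 0,"ty": 0,"tz": 0,"rx": 0,"ry": 0,"rz": -8.4,"jaw": 0.4},
    {"tx": 0,"ty": 0,"tz": 0,"rx": 0,"ry": 0,"rz": -8.4,"jaw": 0.4},
    {"tx": 0,"ty": 0,"tz": 0,"rx": 0,"ry": 0,"rz": -8.4,"jaw": 0.4},
    {"tx": 0,"ty": 0,"tz": 0,"rx": 0,"ry": 0,"rz": -8.4,"jaw": 0.4},
    {"tx": 0,"ty": 0,"tz": 0,"rx": 0,"ry": 0,"rz": -8.4,"jaw": 0.4}
  ]
}}

```text
clock: 13.8
ee_pos: [492.9, 135.1, 320.0]
ee_rot: [[0.469, 0.883, -0.002], [0.883, -0.469, -0.0], [-0.002, -0.002, -1.0]]
contact_force: [-0.3, -0.7, 0.6]
opening: 0.6
finger_force: 0.0
```

{"method": "arm_command", "body": {
  "rows": [
    {"tx": 0,"ty": 0,"tz": 0,"rx": 0,"ry": 0,"rz": -8.4,"jaw": 0.4},
    {"tx": 0,"ty": 0,"tz": 0,"rx": 0,"ry": 0,"rz": -8.4,"jaw": 0.4},
    {"tx": 0,"ty": 0,"tz": 0,"rx": 0,"ry": 0,"rz": -8.4,"jaw": 0.4},
    {"tx": 0,"ty": 0,"tz": 0,"rx": 0,"ry": 0,"rz": -8.4,"jaw": 0.4},
    {"tx": 0,"ty": 0,"tz": 0,"rx": 0,"ry": 0,"rz": 0,"jaw": 0.4}
  ]
}}

```text
clock: 14.3
ee_pos: [492.9, 135.2, 320.2]
ee_rot: [[-0.095, 0.995, -0.002], [0.995, 0.095, -0.0], [-0.0, -0.002, -1.0]]
contact_force: [-1.0, -0.0, -0.2]
opening: 0.601
finger_force: 0.0
```

```bash
python3 - <<'E'
from seg import *
C=np.array([529,87.]);A=np.radians(8.5)
delta(tow([-31,41.5],C,A),110,95.8)
poly=[tow(p,C,A) for p in((-84,-84),(84,-84),(84,84),(-84,84))]
for n,z in(("top",20),("wrist",18)):
    s,P,c,v=blob(n,poly,z,f"pics/b_{n}.png"); Q=(P-C)@R2(A)
    print(n,s,np.percentile(Q,[.5,50,99.5],0).round(1).tolist(),"axis",np.degrees(np.arctan2(*(v@R2(A))[::-1])).round(1))
    for lo in range(-80,80,20):
        q=Q[(Q[:,1]>lo)&(Q[:,1]<lo+20)]
        if len(q)>20: print(lo,len(q),np.percentile(q[:,0],[2,98]).round(1))
E
```

```text
t 14.3 shift [-11.6  -1.8  37.2] rz -0.3 yaw 95.5 tilt [-2.3e-03 -4.0e-04 -1.0e+00] pos [492.9 135.2 320.2] open 0.6008784345219386
top [361 177  28  11 184] [[-59.9, -78.2], [-51.5, -50.5], [-42.2, -15.4]] axis 93.0
-80 60 [-59.1 -42.4]
-60 69 [-59.7 -42.6]
-40 49 [-58.3 -44.9]
wrist [ 254  177   50  156 5217] [[-61.0, -80.7], [-35.3, -21.8], [-15.0, 70.5]] axis 86.4
-80 811 [-61.1 -17.9]
-60 878 [-60.4 -16.7]
-40 957 [-59.6 -15. ]
-20 894 [-56.9 -15.9]
0 480 [-47.8 -24. ]
20 433 [-41.9 -25.1]
40 455 [-40.5 -24. ]
60 260 [-39.3 -23.6]
```

{"method": "arm_command", "body": {
  "rows": [
    {"tx": -13,"ty": -3.5,"tz": 0,"rx": 0,"ry": 0,"rz": 0.6,"jaw": 0.4},
    {"tx": 0,"ty": 0,"tz": 30,"rx": 0,"ry": 0,"rz": 0,"jaw": 0.4},
    {"tx": 0,"ty": 0,"tz": 40,"rx": 0,"ry": 0,"rz": 0,"jaw": 0.4},
    {"tx": 0,"ty": 0,"tz": 30,"rx": 0,"ry": 0,"rz": 0,"jaw": 0.4},
    {"tx": 0,"ty": 0,"tz": 0,"rx": 0,"ry": 0,"rz": 0,"jaw": 0.4}
  ]
}}

```text
clock: 14.9
ee_pos: [488.3, 120.8, 216.9]
ee_rot: [[-0.079, 0.997, -0.009], [0.997, 0.079, -0.002], [-0.001, -0.009, -1.0]]
contact_force: [-0.8, -0.0, -0.9]
opening: 0.601
finger_force: 0.0
```

```bash
python3 - <<'E'
from h import *
delta(tow([-32.8,40],(529,87),np.radians(8.5)),6.5,94.9)
E
```

```text
t 14.9 shift [ 0.7  2.7 37.3] rz -0.4 yaw 94.5 tilt [-0.009  -0.0015 -1.    ] pos [488.3 120.8 216.9] open 0.6010966307685323
```

{"method": "arm_command", "body": {
  "rows": [
    {"tx": 0.5,"ty": 2.5,"tz": 12,"rx": 0,"ry": 0,"rz": -0.4,"jaw": 0.4},
    {"tx": 0,"ty": 0,"tz": 15,"rx": 0,"ry": 0,"rz": 0,"jaw": 0.4},
    {"tx": 0,"ty": 0,"tz": 10,"rx": 0,"ry": 0,"rz": 0,"jaw": 0.4},
    {"tx": 0,"ty": 0,"tz": 0,"rx": 0,"ry": 0,"rz": 0,"jaw": 0.4},
    {"tx": 0,"ty": 0,"tz": 0,"rx": 0,"ry": 0,"rz": 0,"jaw": 0.4}
  ]
}}

```text
clock: 15.4
ee_pos: [494.1, 122.7, 185.5]
ee_rot: [[-0.089, 0.996, 0.001], [0.996, 0.089, 0.0], [-0.0, 0.001, -1.0]]
contact_force: [0.9, 0.9, -0.1]
opening: 0.602
finger_force: 0.0
```

{"method": "arm_command", "body": {
  "rows": [
    {"tx": 0,"ty": 0,"tz": 0,"rx": 0,"ry": 0,"rz": 0,"jaw": 1},
    {"tx": 0,"ty": 0,"tz": 0,"rx": 0,"ry": 0,"rz": 0,"jaw": 1},
    {"tx": 0,"ty": 0,"tz": 0,"rx": 0,"ry": 0,"rz": 0,"jaw": 1},
    {"tx": 0,"ty": 0,"tz": 0,"rx": 0,"ry": 0,"rz": 0,"jaw": 1},
    {"tx": 0,"ty": 0,"tz": 0,"rx": 0,"ry": 0,"rz": 0,"jaw": 1}
  ]
}}

```text
clock: 15.9
ee_pos: [494.3, 122.8, 186.0]
ee_rot: [[-0.089, 0.996, 0.002], [0.996, 0.089, 0.0], [0.0, 0.002, -1.0]]
contact_force: [-1.4, 0.5, 7.0]
opening: 0.163
finger_force: 107.3
```

That grip is too high on the handle, so I'll reopen, go 6 mm lower and regrip.

{"method": "arm_command", "body": {
  "rows": [
    {"tx": 0,"ty": 0,"tz": 0,"rx": 0,"ry": 0,"rz": 0,"jaw": 0.5},
    {"tx": 0,"ty": 0,"tz": 0,"rx": 0,"ry": 0,"rz": 0,"jaw": 0.5},
    {"tx": 0,"ty": 0,"tz": 6,"rx": 0,"ry": 0,"rz": 0,"jaw": 0.5},
    {"tx": 0,"ty": 0,"tz": 0,"rx": 0,"ry": 0,"rz": 0,"jaw": 0.5},
    {"tx": 0,"ty": 0,"tz": 0,"rx": 0,"ry": 0,"rz": 0,"jaw": 0.5}
  ]
}}

```text
clock: 16.4
ee_pos: [493.2, 122.6, 178.1]
ee_rot: [[-0.089, 0.996, -0.001], [0.996, 0.089, -0.0], [-0.0, -0.001, -1.0]]
contact_force: [-0.5, -0.1, 0.7]
opening: 0.499
finger_force: 0.0
```

{"method": "arm_command", "body": {
  "rows": [
    {"tx": 0,"ty": 0,"tz": 0,"rx": 0,"ry": 0,"rz": 0,"jaw": 1},
    {"tx": 0,"ty": 0,"tz": 0,"rx": 0,"ry": 0,"rz": 0,"jaw": 1},
    {"tx": 0,"ty": 0,"tz": 0,"rx": 0,"ry": 0,"rz": 0,"jaw": 1},
    {"tx": 0,"ty": 0,"tz": 0,"rx": 0,"ry": 0,"rz": 0,"jaw": 1},
    {"tx": 0,"ty": 0,"tz": 0,"rx": 0,"ry": 0,"rz": 0,"jaw": 1}
  ]
}}

```text
clock: 16.9
ee_pos: [493.9, 122.7, 179.1]
ee_rot: [[-0.089, 0.996, 0.001], [0.996, 0.089, 0.0], [0.0, 0.001, -1.0]]
contact_force: [-1.3, 0.7, 3.9]
opening: 0.176
finger_force: 108.0
```

{"method": "arm_command", "body": {
  "rows": [
    {"tx": 0,"ty": 0,"tz": -15,"rx": 0,"ry": 0,"rz": 0,"jaw": 1},
    {"tx": 0,"ty": 0,"tz": -30,"rx": 0,"ry": 0,"rz": 0,"jaw": 1},
    {"tx": 0,"ty": 0,"tz": -35,"rx": 0,"ry": 0,"rz": 0,"jaw": 1},
    {"tx": 0,"ty": 0,"tz": -35,"rx": 0,"ry": 0,"rz": 0,"jaw": 1},
    {"tx": 0,"ty": 0,"tz": -35,"rx": 0,"ry": 0,"rz": 0,"jaw": 1}
  ]
}}

```text
clock: 17.4
ee_pos: [493.1, 122.6, 329.4]
ee_rot: [[-0.089, 0.996, -0.001], [0.996, 0.089, -0.0], [-0.0, -0.001, -1.0]]
contact_force: [0.4, 0.1, -0.2]
opening: 0.179
finger_force: 107.8
```

{"method": "arm_command", "body": {
  "rows": [
    {"tx": 0,"ty": 0,"tz": 0,"rx": 0,"ry": 0,"rz": 0,"jaw": 1},
    {"tx": 0,"ty": 0,"tz": 0,"rx": 0,"ry": 0,"rz": -8,"jaw": 1},
    {"tx": 0,"ty": 0,"tz": 0,"rx": 0,"ry": 0,"rz": -8,"jaw": 1},
    {"tx": 0,"ty": 0,"tz": 0,"rx": 0,"ry": 0,"rz": -8,"jaw": 1},
    {"tx": 0,"ty": 0,"tz": 0,"rx": 0,"ry": 0,"rz": -8,"jaw": 1}
  ]
}}

```text
clock: 17.9
ee_pos: [493.1, 122.6, 327.3]
ee_rot: [[-0.608, 0.794, -0.002], [0.794, 0.608, -0.0], [0.001, -0.002, -1.0]]
contact_force: [-0.7, 0.7, -1.7]
opening: 0.177
finger_force: 107.8
```

{"method": "arm_command", "body": {
  "rows": [
    {"tx": 0,"ty": 0,"tz": 0,"rx": 0,"ry": 0,"rz": -8,"jaw": 1},
    {"tx": 0,"ty": 0,"tz": 0,"rx": 0,"ry": 0,"rz": -8,"jaw": 1},
    {"tx": 0,"ty": 0,"tz": 0,"rx": 0,"ry": 0,"rz": -8,"jaw": 1},
    {"tx": 0,"ty": 0,"tz": 0,"rx": 0,"ry": 0,"rz": -8,"jaw": 1},
    {"tx": 0,"ty": 0,"tz": 0,"rx": 0,"ry": 0,"rz": -8,"jaw": 1}
  ]
}}

```text
clock: 18.4
ee_pos: [493.1, 122.6, 327.2]
ee_rot: [[-0.976, 0.217, -0.002], [0.217, 0.976, -0.0], [0.002, -0.001, -1.0]]
contact_force: [-0.9, -0.0, -1.7]
opening: 0.183
finger_force: 107.8
```

{"method": "arm_command", "body": {
  "rows": [
    {"tx": 0,"ty": 0,"tz": 0,"rx": 0,"ry": 0,"rz": -8,"jaw": 1},
    {"tx": 0,"ty": 0,"tz": 0,"rx": 0,"ry": 0,"rz": -8,"jaw": 1},
    {"tx": 0,"ty": 0,"tz": 0,"rx": 0,"ry": 0,"rz": -8,"jaw": 1},
    {"tx": 0,"ty": 0,"tz": 0,"rx": 0,"ry": 0,"rz": 0,"jaw": 1}
  ]
}}

```text
clock: 18.8
ee_pos: [493.1, 122.6, 327.3]
ee_rot: [[-0.981, -0.195, -0.002], [-0.195, 0.981, -0.0], [0.002, 0.0, -1.0]]
contact_force: [-0.4, -0.1, -0.3]
opening: 0.177
finger_force: 107.8
```

```bash
python3 - <<'E'
from seg import *
delta(tow([-80,-30],TC,TA),80,191.7)
o=bot.get_obs(); R=np.array(o["ee_rot"]); p=np.array(o["ee_pos"]); zc=p[2]-165
b=vision.read_camera("wrist"); cv2.imwrite("pics/w10.png",b)
k=cv2.inRange(cv2.cvtColor(b,cv2.COLOR_BGR2HSV),(0,110,30),(15,255,255))
v,u=np.nonzero(k); P=(unproj("wrist",np.c_[u,v],zc)-p)@R; P=P[(abs(P[:,1])<30)&(P[:,0]>-30)&(P[:,0]<50)]
print(len(P),np.percentile(P[:,0],[1,99]).round(1))
for lo in range(-30,50,10):
    q=P[(P[:,0]>lo)&(P[:,0]<lo+10)]
    if len(q)>30: print(lo,len(q),np.percentile(q[:,1],[2,98]).round(1))
E
```

```text
t 18.8 shift [ 24.5 168.3  74.4] rz -0.5 yaw -168.8 tilt [-2.1e-03 -3.0e-04 -1.0e+00] pos [493.1 122.6 327.3] open 0.17679572376872174
4489 [-29.4  30. ]
-30 671 [-8.4  9. ]
-20 677 [-7.4  8.5]
-10 673 [-7.2  8.3]
0 734 [-7.4  8.3]
10 858 [-7.7  9.4]
20 828 [-7.1  9.1]
30 48 [-3.5  5. ]
```

{"method": "arm_command", "body": {
  "rows": [
    {"tx": 6,"ty": 42,"tz": 0,"rx": 0,"ry": 0,"rz": -0.5,"jaw": 1},
    {"tx": 6,"ty": 42,"tz": 0,"rx": 0,"ry": 0,"rz": 0,"jaw": 1},
    {"tx": 6,"ty": 42,"tz": 0,"rx": 0,"ry": 0,"rz": 0,"jaw": 1},
    {"tx": 6.5,"ty": 42,"tz": 20,"rx": 0,"ry": 0,"rz": 0,"jaw": 1},
    {"tx": 0,"ty": 0,"tz": 40,"rx": 0,"ry": 0,"rz": 0,"jaw": 1}
  ]
}}

```text
clock: 19.35
ee_pos: [435.8, 287.2, 271.5]
ee_rot: [[-0.98, -0.201, 0.006], [-0.201, 0.98, 0.005], [-0.007, 0.004, -1.0]]
contact_force: [1.2, -0.3, -0.5]
opening: 0.176
finger_force: 107.9
```

{"method": "arm_command", "body": {
  "rows": [
    {"tx": 0,"ty": 0,"tz": 40,"rx": 0,"ry": 0,"rz": 0,"jaw": 1},
    {"tx": 0,"ty": 0,"tz": 20,"rx": 0,"ry": 0,"rz": 0,"jaw": 1},
    {"tx": 0,"ty": 0,"tz": 0,"rx": 0,"ry": 0,"rz": 0,"jaw": 1},
    {"tx": 0,"ty": 0,"tz": 0,"rx": 0,"ry": 0,"rz": 0,"jaw": 1}
  ]
}}

```text
clock: 19.75
ee_pos: [436.1, 282.4, 208.7]
ee_rot: [[-0.98, -0.199, -0.001], [-0.199, 0.98, -0.0], [0.001, -0.0, -1.0]]
contact_force: [0.8, 0.6, -1.5]
opening: 0.182
finger_force: 108.0
```

```bash
python3 - <<'E'
from h import *
delta(tow([-80,-30],TC,TA),7.5,191.7)
E
```

```text
t 19.75 shift [-0.2  0.5 28.2] rz -0.2 yaw -168.5 tilt [-8.e-04 -4.e-04 -1.e+00] pos [436.1 282.4 208.7] open 0.181931806873256
```

{"method": "arm_command", "body": {
  "rows": [
    {"tx": 0,"ty": 0.5,"tz": 7,"rx": 0,"ry": 0,"rz": -0.2,"jaw": 1},
    {"tx": 0,"ty": 0,"tz": 7,"rx": 0,"ry": 0,"rz": 0,"jaw": 1},
    {"tx": 0,"ty": 0,"tz": 7,"rx": 0,"ry": 0,"rz": 0,"jaw": 1},
    {"tx": 0,"ty": 0,"tz": 4,"rx": 0,"ry": 0,"rz": 0,"jaw": 1},
    {"tx": 0,"ty": 0,"tz": 0,"rx": 0,"ry": 0,"rz": 0,"jaw": 1}
  ]
}}

```text
clock: 20.25
ee_pos: [435.8, 282.9, 183.1]
ee_rot: [[-0.979, -0.205, -0.001], [-0.205, 0.979, -0.0], [0.001, -0.0, -1.0]]
contact_force: [-1.6, 2.1, -0.7]
opening: 0.182
finger_force: 107.9
```

{"method": "arm_command", "body": {
  "rows": [
    {"tx": 0,"ty": 0,"tz": 2,"rx": 0,"ry": 0,"rz": 0,"jaw": 1},
    {"tx": 0,"ty": 0,"tz": 1,"rx": 0,"ry": 0,"rz": 0,"jaw": 1},
    {"tx": 0,"ty": 0,"tz": 0,"rx": 0,"ry": 0,"rz": 0,"jaw": 1}
  ]
}}

```text
clock: 20.55
ee_pos: [436.1, 283.0, 180.8]
ee_rot: [[-0.979, -0.205, 0.0], [-0.205, 0.979, 0.0], [-0.0, 0.0, -1.0]]
contact_force: [-0.1, 1.0, -1.0]
opening: 0.178
finger_force: 107.9
```

{"method": "arm_command", "body": {
  "rows": [
    {"tx": 0,"ty": 0,"tz": 1,"rx": 0,"ry": 0,"rz": 0,"jaw": 1},
    {"tx": 0,"ty": 0,"tz": 0,"rx": 0,"ry": 0,"rz": 0,"jaw": 0.8},
    {"tx": 0,"ty": 0,"tz": 0,"rx": 0,"ry": 0,"rz": 0,"jaw": 0.6},
    {"tx": 0,"ty": 0,"tz": 0,"rx": 0,"ry": 0,"rz": 0,"jaw": 0.55},
    {"tx": 0,"ty": 0,"tz": 0,"rx": 0,"ry": 0,"rz": 0,"jaw": 0.55}
  ]
}}

```text
clock: 21.05
ee_pos: [436.0, 282.8, 179.7]
ee_rot: [[-0.979, -0.205, -0.0], [-0.205, 0.979, -0.0], [0.0, -0.0, -1.0]]
contact_force: [-0.2, 0.3, 0.4]
opening: 0.448
finger_force: 0.0
```

{"method": "arm_command", "body": {
  "rows": [
    {"tx": 0,"ty": 0,"tz": 0,"rx": 0,"ry": 0,"rz": 0,"jaw": 0.55},
    {"tx": 0,"ty": 0,"tz": -20,"rx": 0,"ry": 0,"rz": 0,"jaw": 0.55},
    {"tx": 0,"ty": 0,"tz": -40,"rx": 0,"ry": 0,"rz": 0,"jaw": 0.55},
    {"tx": 0,"ty": 0,"tz": -40,"rx": 0,"ry": 0,"rz": 0,"jaw": 0.55},
    {"tx": 0,"ty": 0,"tz": -40,"rx": 0,"ry": 0,"rz": 0,"jaw": 0.55}
  ]
}}

```text
clock: 21.55
ee_pos: [435.7, 282.7, 321.0]
ee_rot: [[-0.979, -0.205, -0.001], [-0.205, 0.979, -0.0], [0.001, -0.0, -1.0]]
contact_force: [0.9, 0.2, -0.8]
opening: 0.449
finger_force: 0.0
```

{"method": "arm_command", "body": {
  "rows": [
    {"tx": 0,"ty": 0,"tz": -30,"rx": 0,"ry": 0,"rz": 0,"jaw": 0.55},
    {"tx": 30,"ty": 0,"tz": 0,"rx": 0,"ry": 0,"rz": 8,"jaw": 0.55},
    {"tx": 0,"ty": -45,"tz": 0,"rx": 0,"ry": 0,"rz": 8,"jaw": 0.55},
    {"tx": 0,"ty": -45,"tz": 0,"rx": 0,"ry": 0,"rz": 8,"jaw": 0.55},
    {"tx": 0,"ty": 0,"tz": 0,"rx": 0,"ry": 0,"rz": 8,"jaw": 0.55}
  ]
}}

```text
clock: 22.05
ee_pos: [406.0, 183.6, 349.5]
ee_rot: [[-0.936, 0.353, -0.0], [0.353, 0.936, -0.002], [-0.001, -0.002, -1.0]]
contact_force: [-0.1, 0.4, 0.9]
opening: 0.449
finger_force: 0.0
```

```bash
python3 - <<'E'
from seg import *
o=bot.get_obs(); print(o["clock"],o["ee_pos"],np.round(o["contact_force"],1))
for n in("top","wrist"):
  for s0 in(1,-1):
    poly=[tow(p,TC,TA) for p in((-130,s0*3),(60,s0*3),(60,s0*58),(-130,s0*58))]
    try:
        s,P,c,v=blob(n,poly,22,f"pics/f_{n}.png"); Q=(P-TC)@R2(TA); print(n,s0,s,np.percentile(Q,[.5,99.5],0).round(1).tolist(),np.degrees(np.arctan2(*(v@R2(TA))[::-1])).round(1))
        for lo,hi in((-105,-60),(-30,35)):
            q=Q[(Q[:,0]>lo)&(Q[:,0]<hi)]; print("  ",lo,len(q),np.percentile(q[:,1],[2,98]).round(1))
    except Exception as e: print(n,s0,e)
E
```

```text
22.05 [405.9809727  183.58424176 349.53825453] [-0.1  0.4  0.9]
top 1 [223 161  26  63 746] [[-107.1, 10.2], [36.6, 53.5]] -178.3
   -105 105 [22.7 35.8]
   -30 505 [10.8 52.9]
top -1 [250 154  23  63 669] [[-102.2, -52.8], [39.4, -9.7]] 177.9
   -105 40 [-29.5 -24.6]
   -30 511 [-52.1 -10.5]
wrist 1 [ 447  157   68  102 3932] [[-67.6, 9.1], [36.1, 56.7]] -177.1
   -105 120 [27.1 39.1]
   -30 2852 [ 9.9 56. ]
wrist -1 [ 410  220   47   72 2091] [[-29.1, -50.9], [39.3, -7.3]] 160.5
wrist -1 index -1 is out of bounds for axis 0 with size 0
```

```bash
python3 -c "
from bench import bot
print(bot.sign_off())"
```

```text
the job is handed in; nothing more can be done
None
```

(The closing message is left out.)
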